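Right the tipped reagent pack and lock the rack

TASK

The blue reagent pack has tipped over in the rack's lane. Without lifting it out or pressing hard on it, stand it upright again in the lane about where its foot is, leaving the standing packs and everything else on the bench as they are. Then lock the rack: turn its black knob clockwise until it clicks past its detent and stays at its end stop, and leave it there.

Things in the scene. Friction and masses are not known exactly. Their poses are not given: they have to be found in the camera images.
- rack: Fixed aluminium rack, one flat lane along its y, 550 mm long, inner width 100, outer 112; origin on the table under the lane's centre, z up. Heights over the table: lane floor 6, steel side walls 18, grey end stops 34. A grey lock block (26 high) carries the knob on its -x side.
- pack_blue: White reagent pack, blue lower third, 2 blue caps; 95 wide (x), 50 thick (y), 105 tall (z, foot to shoulder); 0.2-0.5 kg; origin = centre of its foot. Above z = 78 it is only a neck, y = -25 to -3 mm. Caps 18 across, 8 high, on the shoulder at x = +-34, y = -14. Starts lying flat on its +y face on the lane floor, caps towards the rack's +y; so the neck overhangs the floor by 28 mm, for 27 mm.
- pack_yellow: Pack like the blue one (95 wide (x), 50 thick (y), 105 tall (z, foot to shoulder); origin = centre of its foot) but yellow with black caps. Stands in the lane; leave it standing (yellow and grey trade places).
- pack_grey: Pack like the blue one (95 wide (x), 50 thick (y), 105 tall (z, foot to shoulder); origin = centre of its foot) but grey with black caps. Stands in the lane; leave it standing (yellow and grey trade places).
- control_box: Low green box with white lid, 95 x 45 x 40 mm (x, y, z); origin under its centre. Sits in the lane at its far +y end; leave it there.
- lock (a joint): Angle of the black lock knob, rad: 0 = unlocked, grows clockwise seen from above, 1.6 = end stop, locked. An over-centre spring resists (up to 0.07 N m) and turns the knob back if it is let go before about 1.3 rad; past that it snaps to the end stop by itself.
- lock_grip (a point): On the knob's upright axis, at the height to grip (51 mm above the table). The knob is a bar 46 long, 12 wide, 24 tall (top 61 mm above the table) on a disc 46 across. Axes turn with the knob: the bar runs along x, with a white mark at its -x end. At joint 0 the axes are the rack's.
- wash_bottle: White wash bottle with red cap, 64 mm across, 160 mm tall; origin under its centre. Bystander.
- amber_jar: Amber jar with black lid, 56 mm across, 85 mm tall; origin under its centre. Bystander.
- beaker: Glass beaker, 70 mm across, 85 mm tall; origin under its centre. Bystander.
- tip_box: Blue box of yellow pipette tips, 120 x 85 x 45 mm (x, y, z), origin under its centre. Bystander.
There are look-alikes about, which are no part of the job. Leave any pink look-alike of the pack_blue alone.

How it is judged:
By the outcome, as a careful person would: the job done as asked, in the order asked, and still so for the second after the job is handed in, with the robot touching nothing.
It also fails if it takes over 54 s, if anything falls off the work surface, if the arm or the gripper's body presses on something with over 40 N, if the wrist force passes 120 N, or if a joint passes its speed limit or range.

ROBOT

A 6-joint arm with a two-finger parallel gripper is mounted at the origin on the work surface. World frame = base frame: x ahead of the robot, y to its left, z up, the work surface at z = 0. Lengths are in mm, angles in rad, forces in N, time in s.
With the tool pointing down it reaches from about 300 to 775 mm from the base axis. Payload 14.6 kg.
Tool frame: the origin (TCP) lies between the finger pads; the fingertips stand manip.nose_length ahead of it and the grasp point (between the pads) lies 11 mm behind it (manip.nose_length is the distance from the TCP to the fingertips, in mm); z points along the fingers, y is the line along which they close (so a half turn about z gives the same grasp; the last joint's range is limited). The gripper opens to 94 mm and grips with 3 to 60 N. Pads are 16 mm wide; open, the fingers measure 119 mm over their backs; the gripper's body (75 mm by 177 mm) begins 78 mm behind the grasp point.
Start: joints at [1.111, 0.3, 1.521, -0, 1.321, -0.067], TCP at [210.524, 508.103, 213.446] pointing down, gripper open.
Joint ranges: [-3.03, 3.03], [-0.79, 2.21], [0.23, 2.52], [-1.04, 4.18], [0, 3.07], [-2.55, 2.55]. Speed limits (rad/s): [2.22, 2.22, 2.57, 3.14, 3.14, 3.14].

INTERFACE

Orientations are given as [roll, pitch, yaw] about the fixed x, y, z axes, in that order (R = Rz(yaw) Ry(pitch) Rx(roll)).
In Python, from cell import manip, cams, job gives the robot as it stands.
- The arm moves only by the tool jog_arm, never from a script. Its argument "commands" is a list of rows, each an object of numbers: "dx", "dy", "dz": the shift along the tool's x, y, z each as a share of 40 mm, from -1 to 1; "ax", "ay", "az": the turn, a rotation vector about the tool's x, y, z each as a share of 10 degrees, from -1 to 1; "gripper": the closure, from 0 (fully open) to 1 (shut). A call has 1 to 10 rows; each row shifts and turns the commanded pose from where the row before left it, along the tool's axes as they then stand; what a row does not reach is not made up. A row lasts 1/8 s, in which the tool goes at most 62.5 mm and 10.7 degrees, less where a joint would pass 70% of its speed; a pose out of reach is approached as far as the arm can. A call with a number of a shift or a turn outside -1 to 1 is refused whole. A call with a gripper value outside its range is refused whole. The fingers move at their own pace and stop on an object; "squeeze" is the grip in N (left out, the last holds). Time passes only in rows, so rows that do not move let the fingers close. It gives the time, the measured TCP pose, the force, the opening and the grip force at its end, in the units of the state.
- manip.read_state(): the state, without advancing time (a new reading comes with each control period).
- cams.camera(name): name is "scene" or "side" or "wrist"; returns a dict with "image" (384x512x3 uint8, red, green, blue), "fx", "fy", "cx", "cy" (pixels), "dist_coeffs" ([k1, k2, p1, p2, k3] as OpenCV has them; the pictures are not rectified), "world_to_cam" (4x4, takes a point from world to camera coordinates). Camera axes: x right, y down, z forward; pixel columns grow to the right and rows downward; lengths in mm; the calibration is good to about 2 mm. A picture is of the moment at which its call begins. There is no depth.
- job.sign_off(): hands the job in; it is judged then, once.
The state is a dict: "clock": time; "joints": joint angles; "qd": joint speeds; "effort": joint torques, N m; "eef_pos": TCP position; "eef_rot": TCP orientation; "wrist_force": force on the tool from outside, world axes, zero at the start; "moment": the same for the moment, N m; "finger_gap": finger opening in mm; "finger_force": force on a finger pad.
Only numpy, scipy, OpenCV 4.12 (cv2) and the standard library are available. Lean on these libraries where they do the work, as an engineer would, in place of code of your own. Each camera call takes 0.05 s, during which the arm holds its last target. There are 200 camera calls.

## Working session

There is one attempt and no reset: what is moved stays moved. The work goes in short steps, Python scripts to look and compute and a tool call to move; the robot and the scene stay as the last step left them, time stands still between calls to the robot, and variables do not carry over. Pictures are saved under pics/ and viewed, at most 10 in all, crops included, and the job is handed in when it is done.

Besides the shell and the picture viewer there is one more tool, called after ">>>" by a JSON object that holds its "name" and its "arguments", one argument or row to a line. jog_arm: Moves the arm, as the interface text tells. Shift numbers are shares of 40 mm and turn numbers shares of 10 degrees, none past 1 either way. Its arguments: {"type":"object","properties":{"commands":{"type":"array"},"squeeze":{"type":"number"}},"required":["commands"]}

```bash
ls; mkdir -p pics
python3 - <<'E'
from cell import manip,cams,job
import cv2,numpy as np
print(manip.read_state(), manip.nose_length)
ims=[]
for n in("scene","side"):
    c=cams.camera(n); cv2.imwrite(f"pics/{n}0.png",c["image"][:,:,::-1]); np.save(f"pics/{n}0.npy",c,allow_pickle=True)
    print(n,c["fx"],c["cx"],c["dist_coeffs"],np.round(c["world_to_cam"],3).tolist())
E
```

```text
pics
{'clock': 0.0, 'joints': array([ 1.11138680e+00,  3.00493309e-01,  1.52157359e+00, -4.95818153e-06,
        1.32068854e+00, -6.65935245e-02]), 'qd': array([-3.36012446e-04, -1.48847209e-04,  3.97957916e-04, -1.72998515e-04,
        4.81488019e-05,  6.47687912e-04]), 'effort': array([-9.87253079e-04, -5.31811702e+01, -3.52736807e+01,  7.07417889e-02,
        2.43889284e-02, -8.96769575e-05]), 'eef_pos': array([210.42563179, 507.88602394, 212.87730847]), 'eef_rot': array([-3.14043212e+00, -7.25852122e-05,  2.74877784e+00]), 'wrist_force': array([-1.1086644 , -0.79838788, -0.08929571]), 'moment': array([-0.01904048,  0.02017866,  0.02792793]), 'finger_force': 0.0, 'finger_gap': 93.90356508147951} 8.0
scene 417.2481728144742 251.8381008742351 [0.04761822 0.         0.         0.         0.        ] [[-0.643, 0.766, 0.004, 349.033], [0.633, 0.534, -0.561, -302.784], [-0.431, -0.358, -0.828, 1788.425], [0.0, 0.0, 0.0, 1.0]]
side 407.15431043959046 261.15034220645975 [-0.0779305  0.         0.         0.         0.       ] [[0.835, -0.551, -0.003, -435.498], [-0.399, -0.602, -0.692, 243.253], [0.379, 0.579, -0.722, 1282.613], [0.0, 0.0, 0.0, 1.0]]
```

Run:
```python
import cv2,numpy as np
a=cv2.imread("pics/scene0.png");b=cv2.imread("pics/side0.png")
cv2.imwrite("pics/a.png",cv2.resize(a,(800,600),interpolation=cv2.INTER_CUBIC));cv2.imwrite("pics/b.png",cv2.resize(b,(800,600),interpolation=cv2.INTER_CUBIC))
```

```text
(no output)
```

View pics/a.png

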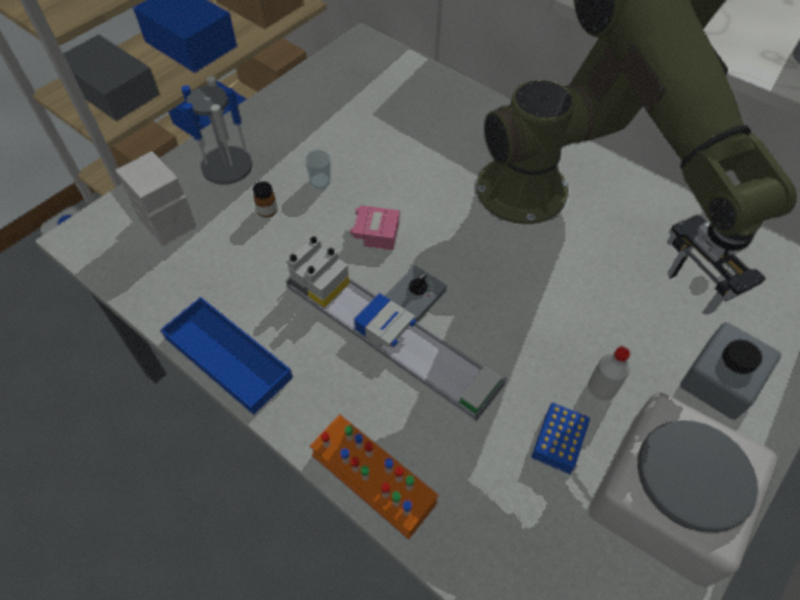

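View pics/b.png

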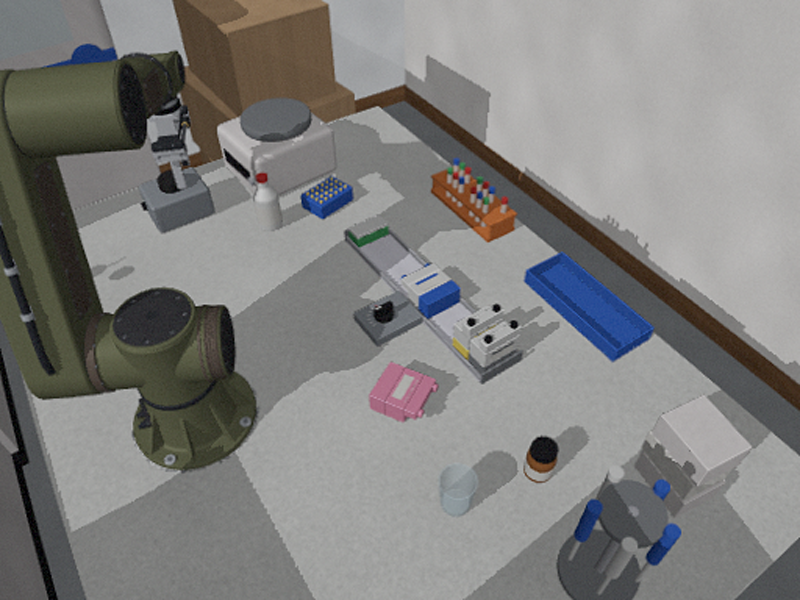

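The scene view (800 px scale) shows the blue pack lying in the lane at (385,318), the standing packs at (320,272), the green box at (480,390) and the knob at (418,287). Possible mix-ups are the pink pack at (377,227), the blue tip box at (562,437), the blue tray at (225,355) and the black-lidded grey device at (730,365). I choose the white and blue pack in the lane and the small black knob beside the rack, then check both in a close crop. The side view agrees: pack (430,290), knob (383,312).

```bash
cat > h.py <<'E'
import numpy as np,cv2
from scipy.spatial.transform import Rotation as R
def K(c): return np.array([[c["fx"],0,c["cx"]],[0,c["fy"],c["cy"]],[0,0,1.]])
def rays(c,px):
    u=cv2.undistortPoints(np.array(px,float).reshape(-1,1,2),K(c),np.array(c["dist_coeffs"],float)).reshape(-1,2)
    T=np.array(c["world_to_cam"]);Rt=T[:3,:3].T
    d=np.c_[u,np.ones(len(u))]@Rt.T
    return -Rt@T[:3,3],d/np.linalg.norm(d,axis=1)[:,None]
def onz(c,px,z):
    o,d=rays(c,px); return o+d*((z-o[2])/d[:,2])[:,None]
def tri(views):  # [(cam,px),...] -> point, rms miss
    A=np.zeros((3,3));b=np.zeros(3);L=[]
    for c,p in views:
        o,d=rays(c,[p]);P=np.eye(3)-np.outer(d[0],d[0]);A+=P;b+=P@o;L.append((o,P))
    x=np.linalg.solve(A,b);return x,max(np.linalg.norm(P@(x-o)) for o,P in L)
def proj(c,X):
    T=np.array(c["world_to_cam"]);return cv2.projectPoints(np.array(X,float).reshape(-1,1,3),cv2.Rodrigues(T[:3,:3])[0],T[:3,3],K(c),np.array(c["dist_coeffs"],float))[0].reshape(-1,2)
def load(n): return np.load(f"pics/{n}.npy",allow_pickle=True).item()
def snap(n,tag):
    from cell import cams
    c=cams.camera(n);np.save(f"pics/{tag}.npy",c,allow_pickle=True);return c
def crop(c,x0,y0,x1,y1,s,f): cv2.imwrite(f,cv2.resize(c["image"][y0:y1,x0:x1,::-1],None,fx=s,fy=s,interpolation=cv2.INTER_CUBIC))
E
python3 - <<'E'
from h import *
np.set_printoptions(precision=1,suppress=True)
s,d=load("scene0"),load("side0")
k=.64
for n,p,q in(("knob",(418,286),(382,310)),("pack",(384,318),(430,290)),("box+y end",(478,413),(347,233)),("rack -y end",(288,285),(484,378))):
    print(n,tri([(s,np.array(p)*k),(d,np.array(q)*k)]))
crop(s,175,145,335,265,5,"pics/c.png")
E
```

```text
knob (array([456.7,   5.7,  38. ]), np.float64(1.1832927724522533))
pack (array([580.5,   0.3,  37.8]), np.float64(2.1210034444600967))
box+y end (array([575.1, 315.3, -21.1]), np.float64(34.89796658098996))
rack -y end (array([ 598.1, -253. ,  -34.5]), np.float64(36.824773229519614))
```

View pics/c.png

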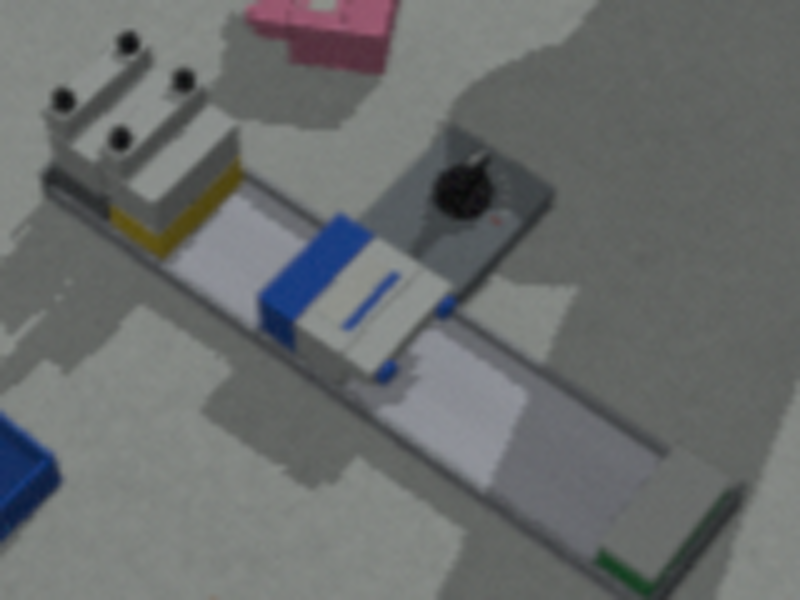

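The crop confirms the choice. The blue pack lies with its foot toward the yellow pack at (300,290) and its caps at (445,305) and (387,371), and the knob on the lock block is at (463,190). I'll move above them for a wrist view.

>>> {"name": "jog_arm", "arguments": {
  "commands": [
    {"dz": -1},
    {"dz": -1,"dx": -0.5,"dy": -0.3},
    {"dz": -1,"dx": -1,"dy": -0.6},
    {"dx": -1,"dy": -0.6},
    {"dx": -1,"dy": -0.6},
    {"dx": -1,"dy": -0.6},
    {"dx": -1,"dy": -0.6},
    {"dx": -1,"dy": -0.6},
    {"dx": -1,"dy": -0.6},
    {"dx": -1,"dy": -0.6}
  ]
}}

```text
schema error: expected keys dx, dy, dz, ax, ay, az, gripper
```

>>> {"name": "jog_arm", "arguments": {
  "commands": [
    {"dx": -1,"dy": -0.6},
    {"dx": -1,"dy": -0.6},
    {"dx": -1,"dy": -0.6},
    {"az": -1},
    {"az": -1},
    {"az": -0.25},
    {},
    {}
  ]
}}

```text
schema error: expected keys dx, dy, dz, ax, ay, az, gripper
```

Run:
```python
from h import *
c=snap("wrist","w1"); from cell import manip
s=manip.read_state(); print(s["eef_pos"],s["eef_rot"],s["joints"],s["clock"])
print(-np.array(c["world_to_cam"])[:3,:3].T@np.array(c["world_to_cam"])[:3,3],np.round(c["world_to_cam"],2).tolist())
crop(c,0,0,512,384,1.5,"pics/d.png")
```

```text
[210.44403632 507.94517244 213.02429668] [-3.14074621e+00 -4.59547037e-05  2.74879737e+00] [ 1.11140725e+00  3.00330511e-01  1.52143723e+00 -1.08098843e-05
  1.32067254e+00 -6.65911241e-02] 0.15
[146.19966444 534.73138235 382.74358729] [[0.38, 0.92, -0.0, -549.7], [0.9, -0.37, 0.24, -24.59], [0.22, -0.09, -0.97, 388.62], [0.0, 0.0, 0.0, 1.0]]
```

View pics/d.png

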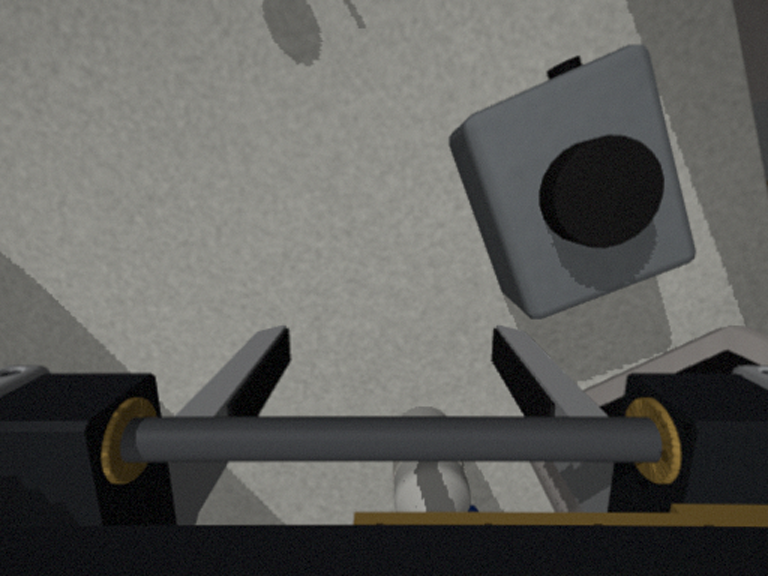

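That wrist picture, taken before moving because both calls were refused, shows only the unrelated grey device at (600,190) and the fingers. The wrist camera sees the base side of the TCP. I'll resend the moves with all keys.

>>> {"name": "jog_arm", "arguments": {
  "commands": [
    {"dx": 0,"dy": 0,"dz": -1,"ax": 0,"ay": 0,"az": 0,"gripper": 0},
    {"dx": -0.5,"dy": -0.3,"dz": -1,"ax": 0,"ay": 0,"az": 0,"gripper": 0},
    {"dx": -1,"dy": -0.6,"dz": -1,"ax": 0,"ay": 0,"az": 0,"gripper": 0},
    {"dx": -1,"dy": -0.6,"dz": 0,"ax": 0,"ay": 0,"az": 0,"gripper": 0},
    {"dx": -1,"dy": -0.6,"dz": 0,"ax": 0,"ay": 0,"az": 0,"gripper": 0},
    {"dx": -1,"dy": -0.6,"dz": 0,"ax": 0,"ay": 0,"az": 0,"gripper": 0},
    {"dx": -1,"dy": -0.6,"dz": 0,"ax": 0,"ay": 0,"az": 0,"gripper": 0},
    {"dx": -1,"dy": -0.6,"dz": 0,"ax": 0,"ay": 0,"az": 0,"gripper": 0},
    {"dx": -1,"dy": -0.6,"dz": 0,"ax": 0,"ay": 0,"az": 0,"gripper": 0},
    {"dx": -1,"dy": -0.6,"dz": 0,"ax": 0,"ay": 0,"az": 0,"gripper": 0}
  ]
}}

```text
clock: 1.4
eef_pos: [447.2, 188.1, 333.3]
eef_rot: [-3.141, -0.0, 2.749]
wrist_force: [0.9, 0.0, -0.3]
finger_gap: 94.1
finger_force: 0.0
```

>>> {"name": "jog_arm", "arguments": {
  "commands": [
    {"dx": -1,"dy": -0.6,"dz": 0,"ax": 0,"ay": 0,"az": -0.5,"gripper": 0},
    {"dx": -1,"dy": -0.6,"dz": 0,"ax": 0,"ay": 0,"az": -0.5,"gripper": 0},
    {"dx": -1,"dy": -0.6,"dz": 0,"ax": 0,"ay": 0,"az": -0.5,"gripper": 0},
    {"dx": -1,"dy": -0.3,"dz": 0,"ax": 0,"ay": 0,"az": -0.75,"gripper": 0},
    {"dx": 0,"dy": 0,"dz": 0,"ax": 0,"ay": 0,"az": 0,"gripper": 0},
    {"dx": 0,"dy": 0,"dz": 0,"ax": 0,"ay": 0,"az": 0,"gripper": 0}
  ]
}}

```text
clock: 2.15
eef_pos: [576.8, 68.2, 333.2]
eef_rot: [3.141, -0.001, 3.14]
wrist_force: [0.2, -0.1, -0.0]
finger_gap: 93.9
finger_force: 0.0
```

Run:
```python
from h import *
c=snap("wrist","w1"); from cell import manip
s=manip.read_state(); print(s["eef_pos"],s["eef_rot"],s["joints"],s["clock"])
crop(c,0,0,512,384,1.56,"pics/e.png")
```

```text
[576.60453716  68.40834863 333.61149004] [3.14150667e+00 4.13408806e-05 3.14088666e+00] [ 5.49753249e-02  3.13984004e-01  1.22894399e+00  8.35814003e-05
  1.59861860e+00 -1.51511268e+00] 2.2
```

View pics/e.png

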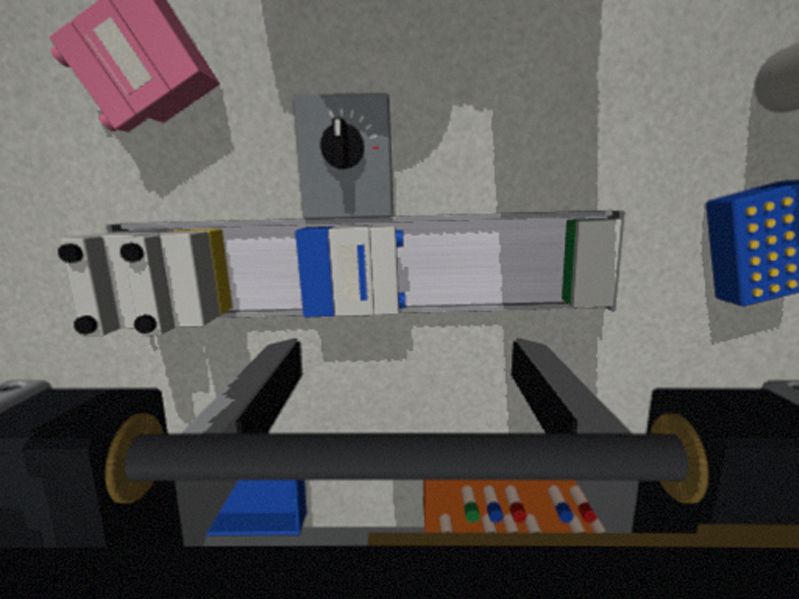

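The wrist view (scale 1.56) shows the blue pack from foot edge (299,229)–(305,318) to cap tops at (404,239) and (404,300). The knob is at (342,148) with its white mark toward the base at (338,127). The control box is at (592,262), the yellow pack's near side at column ~230, and the lane is almost exactly along world y.

Run:
```python
from h import *
np.set_printoptions(precision=1,suppress=True)
s,w=load("scene0"),load("w1")
S=lambda x,y:np.array([175+x/5,145+y/5]); W=lambda x,y:np.array([x/1.56,y/1.56])
for n,a,b in(("foot -x",(340,213),(299,229)),("foot +x",(262,297),(305,318)),("shoulder -x",(452,287),(396,227)),("shoulder +x",(375,380),(397,314)),("cap -x",(446,306),(401,239)),("cap +x",(386,371),(402,300)),("knob top",(463,188),(342,146)),("blk corner",(553,192),(389,94)),("yellow neck edge +x",(160,200),(216,313)),("box",(728,488),(613,222))):
    print(n,*tri([(s,S(*a)),(w,W(*b))]))
# masks in wrist image
im=w["image"];hsv=cv2.cvtColor(im,cv2.COLOR_RGB2HSV)
m=cv2.inRange(hsv,(105,130,60),(125,255,255)); n,l,st,ce=cv2.connectedComponentsWithStats(m)
for i in range(1,n):
    if st[i,4]>15 and st[i,1]<230: print("blue",st[i],ce[i])
print("foot at z56",onz(w,[W(299,229),W(305,318)],56),"caps z45",onz(w,[W(401,239),W(402,300)],45))
k=cv2.inRange(hsv,(0,0,0),(179,255,45));n,l,st,ce=cv2.connectedComponentsWithStats(k)
for i in range(1,n):
    if st[i,4]>30 and st[i,1]<150: print("dark",st[i],ce[i])
print("walls z18",onz(w,[W(110,228),W(614,214),W(318,308),W(614,308)],[18]*1+0 if 0 else 18))
print("knob z61",onz(w,[W(342,146),W(338,120)],61), "knob disc z36",onz(w,[W(342,146)],36))
```

```text
foot -x [538.6 -44.7  50.4] 0.9810817922912618
foot +x [632.9 -39.8  56.5] 1.7881622927262237
shoulder -x [536.2  58.   51.1] 0.08332687720338432
shoulder +x [630.1  61.2  47.7] 3.016363319462647
cap -x [549.1  63.1  46.5] 0.09779026039247159
cap +x [616.6  63.9  43.7] 0.1706943608826501
knob top [454.3   2.5  35. ] 0.27314868538632064
blk corner [401.7  50.1  16.5] 0.9056819390718001
yellow neck edge +x [ 625.2 -137.1   70.8] 5.576284243939254
box [531.4 295.6  29.5] 1.5146281103676724
blue [ 453  117   59   79 3035] [482.6 155.4]
blue [ 190  145   24   58 1138] [201.6 173.8]
blue [254 148   4  10  38] [255.5 152.3]
blue [229 157   6  35 137] [231.5 173.9]
blue [255 188   5   9  34] [257.1 191.9]
foot at z56 [[537.9 -42.4  56. ]
 [633.7 -41.7  56. ]] caps z45 [[549.2  63.2  45. ]
 [616.2  64.   45. ]]
dark [206  76  27  33 616] [219.1  93.5]
walls z18 [[ 539.7 -262.4   18. ]
 [ 524.4  300.    18. ]
 [ 632.2  -35.1   18. ]
 [ 632.4  312.7   18. ]]
knob z61 [[457.4   5.9  61. ]
 [433.8   2.9  61. ]] knob disc z36 [[454.6   2.4  36. ]]
```

Poses agree between the views:
- **Pack:** foot edge y≈-43, shoulder y≈62, x≈584, top z≈50–56 (text says 56).
- **Neck:** y 35–62, z 34–56.

Plan: tilt the tool 50° so one finger goes under the neck, grip softly, then pivot about the foot edge. First I'll try the tilt in the air.

>>> {"name": "jog_arm", "arguments": {
  "commands": [
    {"dx": 0,"dy": 0.5,"dz": 0,"ax": 1,"ay": 0,"az": 0,"gripper": 0.45},
    {"dx": 0,"dy": 0,"dz": 0,"ax": 1,"ay": 0,"az": 0,"gripper": 0.45},
    {"dx": 0,"dy": 0,"dz": 0,"ax": 1,"ay": 0,"az": 0,"gripper": 0.45},
    {"dx": 0,"dy": 0,"dz": 0,"ax": 1,"ay": 0,"az": 0,"gripper": 0.45},
    {"dx": 0,"dy": 0,"dz": 0,"ax": 1,"ay": 0,"az": 0,"gripper": 0.45},
    {"dx": 0,"dy": 0,"dz": 0,"ax": 0,"ay": 0,"az": 0,"gripper": 0.45},
    {"dx": 0,"dy": 0,"dz": 0,"ax": 0,"ay": 0,"az": 0,"gripper": 0.45}
  ],
  "squeeze": 6
}}

```text
clock: 3.08
eef_pos: [577.0, 88.0, 334.4]
eef_rot: [-2.273, 0.002, 3.141]
wrist_force: [-0.2, -0.8, 0.1]
finger_gap: 51.7
finger_force: 0.0
```

```bash
cat > tgt.py <<'E'
# tool-frame shift (in 40mm units) to bring grasp point G to world (x,y,z)
import sys,numpy as np
from scipy.spatial.transform import Rotation as R
from cell import manip
np.set_printoptions(precision=3,suppress=True)
s=manip.read_state();M=R.from_euler("xyz",s["eef_rot"]).as_matrix()
G=s["eef_pos"]-11*M[:,2]
print("G",G,"tool z",M[:,2],"tool y",M[:,1],"tilt",np.degrees(np.arcsin(-M[2,2])),"gap",s["finger_gap"],"J",s["joints"],"t",s["clock"])
for a in sys.argv[1:]:
    t=np.array(eval(a),float);print(a,"shift/40:",M.T@(t-G)/40);G=t
E
python3 tgt.py "[583.5,98,92]" "[583.5,52,53]"
```

```text
G [577.02   96.36  341.478] tool z [ 0.001 -0.763 -0.646] tool y [ 0.001  0.646 -0.763] tilt 40.229710190073384 gap 51.73774419845536 J [ 0.407  0.5    1.18  -0.805  1.802 -1.215] t 3.075
[583.5,98,92] shift/40: [-0.151  4.788  3.997]
[583.5,52,53] shift/40: [0.002 0.002 1.508]
```

>>> {"name": "jog_arm", "arguments": {
  "commands": [
    {"dx": -0.15,"dy": 0.9,"dz": 0.75,"ax": 0,"ay": 0,"az": 0,"gripper": 0.45},
    {"dx": 0,"dy": 0.9,"dz": 0.75,"ax": 0,"ay": 0,"az": 0,"gripper": 0.45},
    {"dx": 0,"dy": 0.9,"dz": 0.75,"ax": 0,"ay": 0,"az": 0,"gripper": 0.45},
    {"dx": 0,"dy": 0.9,"dz": 0.75,"ax": 0,"ay": 0,"az": 0,"gripper": 0.45},
    {"dx": 0,"dy": 0.79,"dz": 0.65,"ax": 0,"ay": 0,"az": 0,"gripper": 0.45},
    {"dx": 0,"dy": 0.4,"dz": 0.35,"ax": 0,"ay": 0,"az": 0,"gripper": 0.45},
    {"dx": 0,"dy": 0,"dz": 0,"ax": 0,"ay": 0,"az": 0,"gripper": 0.45},
    {"dx": 0,"dy": 0,"dz": 0,"ax": 0,"ay": 0,"az": 0,"gripper": 0.45}
  ]
}}

```text
clock: 4.08
eef_pos: [584.0, 88.6, 85.8]
eef_rot: [-2.27, 0.003, 3.141]
wrist_force: [0.4, -0.1, -0.8]
finger_gap: 52.2
finger_force: 0.0
```

```bash
python3 tgt.py "[583.5,52,53]"
python3 - <<'E'
from h import *
c=snap("scene","s2");d=snap("side","d2")
a=cv2.resize(c["image"][145:255,200:340,::-1],(700,550),interpolation=cv2.INTER_CUBIC)
cv2.imwrite("pics/f.png",a[:,:])
b=d["image"][150:230,215:335,::-1]
a=cv2.resize(c["image"][150:250,200:325,::-1],(400,320),interpolation=cv2.INTER_CUBIC);b=cv2.resize(d["image"][150:230,225:325,::-1],(400,320),interpolation=cv2.INTER_CUBIC)
cv2.imwrite("pics/f.png",np.hstack([a,b]))
E
```

```text
G [583.974  97.037  92.851] tool z [ 0.001 -0.765 -0.644] tool y [ 0.002  0.644 -0.765] tilt 40.08360435336714 gap 52.2124615332737 J [ 0.404  0.764  1.368 -0.785  1.482 -0.894] t 4.075
[583.5,52,53] shift/40: [0.014 0.037 1.503]
```

View pics/f.png

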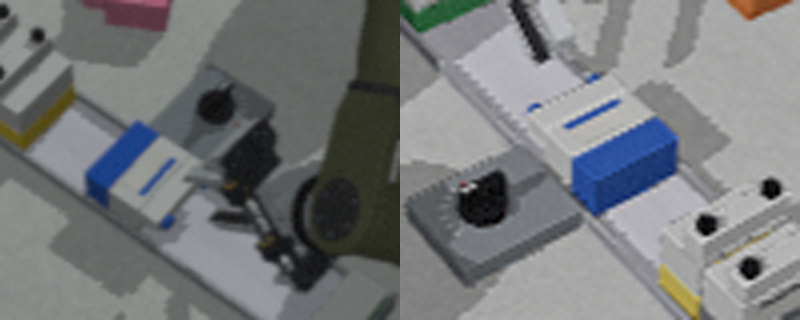

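The fingers sit behind the caps, centred on the neck (scene inset (215,200), side inset (530,30)), and nothing has been touched. I'll advance under the neck.

>>> {"name": "jog_arm", "arguments": {
  "commands": [
    {"dx": 0,"dy": 0.03,"dz": 0.4,"ax": 0,"ay": 0,"az": 0,"gripper": 0.45},
    {"dx": 0,"dy": 0,"dz": 0.4,"ax": 0,"ay": 0,"az": 0,"gripper": 0.45},
    {"dx": 0,"dy": 0,"dz": 0.3,"ax": 0,"ay": 0,"az": 0,"gripper": 0.45},
    {"dx": 0,"dy": 0,"dz": 0.2,"ax": 0,"ay": 0,"az": 0,"gripper": 0.45},
    {"dx": 0,"dy": 0,"dz": 0,"ax": 0,"ay": 0,"az": 0,"gripper": 0.45}
  ]
}}

```text
clock: 4.8
eef_pos: [583.0, 48.9, 49.1]
eef_rot: [-2.269, -0.001, 3.141]
wrist_force: [-0.1, -0.9, -0.5]
finger_gap: 51.6
finger_force: 0.0
```

>>> {"name": "jog_arm", "arguments": {
  "commands": [
    {"dx": 0,"dy": 0,"dz": 0.2,"ax": 0,"ay": 0,"az": 0,"gripper": 0.45},
    {"dx": 0,"dy": 0,"dz": 0,"ax": 0,"ay": 0,"az": 0,"gripper": 0.45},
    {"dx": 0,"dy": 0,"dz": 0,"ax": 0,"ay": 0,"az": 0,"gripper": 0.45}
  ]
}}

```text
clock: 5.18
eef_pos: [583.3, 43.4, 44.5]
eef_rot: [-2.269, 0.0, 3.142]
wrist_force: [-0.2, -0.3, -0.0]
finger_gap: 52.0
finger_force: 0.0
```

>>> {"name": "jog_arm", "arguments": {
  "commands": [
    {"dx": 0,"dy": 0,"dz": 0,"ax": 0,"ay": 0,"az": 0,"gripper": 0.56},
    {"dx": 0,"dy": 0,"dz": 0,"ax": 0,"ay": 0,"az": 0,"gripper": 0.7},
    {"dx": 0,"dy": 0,"dz": 0,"ax": 0,"ay": 0,"az": 0,"gripper": 0.8},
    {"dx": 0,"dy": 0,"dz": 0,"ax": 0,"ay": 0,"az": 0,"gripper": 0.8}
  ],
  "squeeze": 4
}}

```text
clock: 5.68
eef_pos: [583.4, 42.9, 45.5]
eef_rot: [-2.267, 0.001, 3.141]
wrist_force: [-1.8, -2.2, 9.0]
finger_gap: 39.8
finger_force: 4.0
```

Contact came at a 39.8 mm gap, about as worked out. Now I lift along the arc, gently.

>>> {"name": "jog_arm", "arguments": {
  "commands": [
    {"dx": 0,"dy": -0.09,"dz": -0.05,"ax": 0,"ay": 0,"az": 0,"gripper": 0.9},
    {"dx": 0,"dy": -0.09,"dz": -0.05,"ax": 0,"ay": 0,"az": 0,"gripper": 0.9},
    {"dx": 0,"dy": -0.1,"dz": -0.03,"ax": 0,"ay": 0,"az": 0,"gripper": 0.9},
    {"dx": 0,"dy": -0.1,"dz": -0.03,"ax": 0,"ay": 0,"az": 0,"gripper": 0.9}
  ]
}}

```text
clock: 6.18
eef_pos: [583.2, 38.5, 60.3]
eef_rot: [-2.269, 0.0, -3.141]
wrist_force: [-0.5, 0.8, -0.0]
finger_gap: 32.0
finger_force: 3.7
```

```bash
cat > see.py <<'E'
import sys
from h import *
from cell import manip
t=sys.argv[1];c=snap("scene","s"+t);d=snap("side","d"+t)
a=cv2.resize(c["image"][150:250,200:325,::-1],(400,320),interpolation=cv2.INTER_CUBIC);b=cv2.resize(d["image"][150:230,225:325,::-1],(400,320),interpolation=cv2.INTER_CUBIC)
cv2.imwrite(f"pics/v{t}.png",np.hstack([a,b]))
E
python3 tgt.py; python3 see.py 3
```

```text
G [583.234  46.893  67.411] tool z [ 0.    -0.766 -0.643] tool y [ 0.     0.643 -0.766] tilt 40.016791049528 gap 31.959636227581086 J [ 0.332  0.764  1.442 -0.828  1.389 -0.885] t 6.175
```

View pics/v3.png

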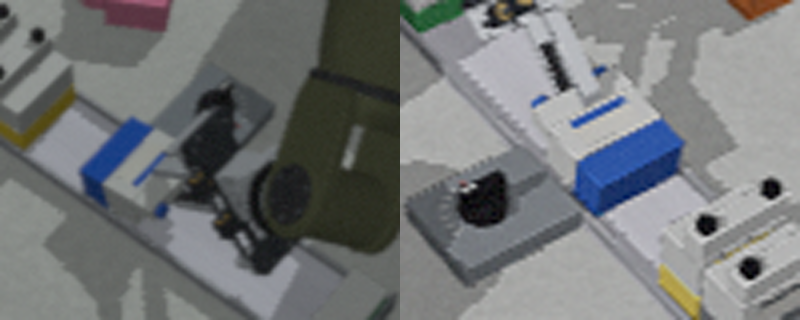

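The pack has risen about 14° and its foot stays put (side inset, foot bottom at (600,213)). I'll continue until the pads lie flush, at a gap of about 22.

>>> {"name": "jog_arm", "arguments": {
  "commands": [
    {"dx": 0,"dy": -0.14,"dz": -0.02,"ax": 0,"ay": 0,"az": 0,"gripper": 0.9},
    {"dx": 0,"dy": -0.14,"dz": -0.01,"ax": 0,"ay": 0,"az": 0,"gripper": 0.9},
    {"dx": 0,"dy": -0.14,"dz": 0,"ax": 0,"ay": 0,"az": 0,"gripper": 0.9},
    {"dx": 0,"dy": -0.14,"dz": 0,"ax": 0,"ay": 0,"az": 0,"gripper": 0.9}
  ]
}}

```text
clock: 6.78
eef_pos: [583.2, 24.7, 78.4]
eef_rot: [-2.269, 0.0, 3.141]
wrist_force: [0.8, 1.0, -0.2]
finger_gap: 26.6
finger_force: 3.7
```

>>> {"name": "jog_arm", "arguments": {
  "commands": [
    {"dx": 0,"dy": -0.14,"dz": 0,"ax": 0,"ay": 0,"az": 0,"gripper": 0.9},
    {"dx": 0,"dy": -0.14,"dz": 0.02,"ax": 0,"ay": 0,"az": 0,"gripper": 0.9},
    {"dx": 0,"dy": 0,"dz": 0,"ax": 0,"ay": 0,"az": 0,"gripper": 0.9},
    {"dx": 0,"dy": 0,"dz": 0,"ax": 0,"ay": 0,"az": 0,"gripper": 0.9}
  ]
}}

```text
clock: 7.28
eef_pos: [583.2, 17.1, 86.1]
eef_rot: [-2.269, 0.0, 3.141]
wrist_force: [0.1, 1.5, 0.7]
finger_gap: 24.5
finger_force: 4.2
```

>>> {"name": "jog_arm", "arguments": {
  "commands": [
    {"dx": 0,"dy": -0.13,"dz": 0.02,"ax": 0,"ay": 0,"az": 0,"gripper": 0.9},
    {"dx": 0,"dy": -0.13,"dz": 0.02,"ax": 0,"ay": 0,"az": 0,"gripper": 0.9},
    {"dx": 0,"dy": -0.1,"dz": 0.02,"ax": 0,"ay": 0,"az": 0,"gripper": 0.9},
    {"dx": 0,"dy": 0,"dz": 0,"ax": 0,"ay": 0,"az": 0,"gripper": 0.9},
    {"dx": 0,"dy": 0,"dz": 0,"ax": 0,"ay": 0,"az": 0,"gripper": 0.9}
  ],
  "squeeze": 6
}}

```text
clock: 7.9
eef_pos: [583.2, 6.0, 95.6]
eef_rot: [-2.269, 0.0, 3.141]
wrist_force: [0.1, 1.6, 1.3]
finger_gap: 22.3
finger_force: 6.0
```

```bash
python3 tgt.py; python3 see.py 4
```

```text
G [583.186  14.414 102.706] tool z [-0.    -0.766 -0.643] tool y [ 0.     0.643 -0.766] tilt 39.98919685858879 gap 22.29307809445112 J [ 0.282  0.689  1.475 -0.846  1.387 -0.944] t 7.9
```

View pics/v4.png

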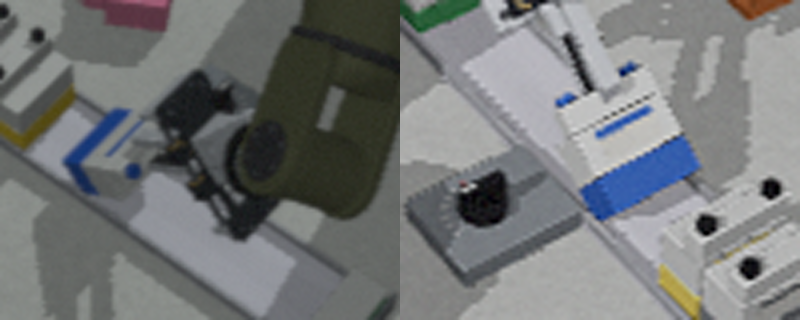

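The pads are flush (22.3 mm) and the pack sits at 40° on its foot edge, whose y works out at about -40. Now I turn about that edge to upright.

>>> {"name": "jog_arm", "arguments": {
  "commands": [
    {"dx": 0,"dy": -0.2,"dz": 0.08,"ax": -0.5,"ay": 0,"az": 0,"gripper": 0.9},
    {"dx": 0,"dy": -0.2,"dz": 0.09,"ax": -0.5,"ay": 0,"az": 0,"gripper": 0.9},
    {"dx": 0,"dy": -0.2,"dz": 0.09,"ax": -0.5,"ay": 0,"az": 0,"gripper": 0.9},
    {"dx": 0,"dy": -0.2,"dz": 0.09,"ax": -0.5,"ay": 0,"az": 0,"gripper": 0.9},
    {"dx": 0,"dy": -0.2,"dz": 0.09,"ax": -0.5,"ay": 0,"az": 0,"gripper": 0.9}
  ]
}}

```text
clock: 8.62
eef_pos: [584.0, -35.8, 109.2]
eef_rot: [-2.707, 0.003, -3.141]
wrist_force: [0.5, 1.1, 9.5]
finger_gap: 23.3
finger_force: 6.4
```

>>> {"name": "jog_arm", "arguments": {
  "commands": [
    {"dx": 0,"dy": -0.2,"dz": 0.09,"ax": -0.5,"ay": 0,"az": 0,"gripper": 0.9},
    {"dx": 0,"dy": -0.2,"dz": 0.09,"ax": -0.5,"ay": 0,"az": 0,"gripper": 0.9},
    {"dx": 0,"dy": -0.2,"dz": 0.09,"ax": -0.5,"ay": 0,"az": 0,"gripper": 0.9},
    {"dx": 0,"dy": 0,"dz": 0,"ax": 0,"ay": 0,"az": 0,"gripper": 0.9},
    {"dx": 0,"dy": 0,"dz": 0,"ax": 0,"ay": 0,"az": 0,"gripper": 0.9}
  ]
}}

```text
clock: 9.25
eef_pos: [584.1, -62.7, 107.2]
eef_rot: [-2.966, 0.003, 3.141]
wrist_force: [1.0, -1.6, 9.9]
finger_gap: 23.9
finger_force: 6.4
```

```bash
python3 tgt.py
```

```text
G [584.044 -60.79  117.994] tool z [ 0.003 -0.175 -0.985] tool y [ 0.001  0.985 -0.175] tilt 79.92956794366364 gap 23.885492635529847 J [-0.092  0.483  1.537 -0.195  1.11  -1.575] t 9.25
```

>>> {"name": "jog_arm", "arguments": {
  "commands": [
    {"dx": 0,"dy": 0,"dz": -0.06,"ax": 0,"ay": 0,"az": 0,"gripper": 0.9},
    {"dx": 0,"dy": 0,"dz": 0,"ax": 0,"ay": 0,"az": 0,"gripper": 0.9}
  ]
}}

```text
clock: 9.5
eef_pos: [582.8, -61.2, 107.6]
eef_rot: [-2.967, -0.001, 3.141]
wrist_force: [-0.2, -0.1, -2.4]
finger_gap: 22.0
finger_force: 6.0
```

```bash
python3 see.py 5
```

```text
(no output)
```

View pics/v5.png

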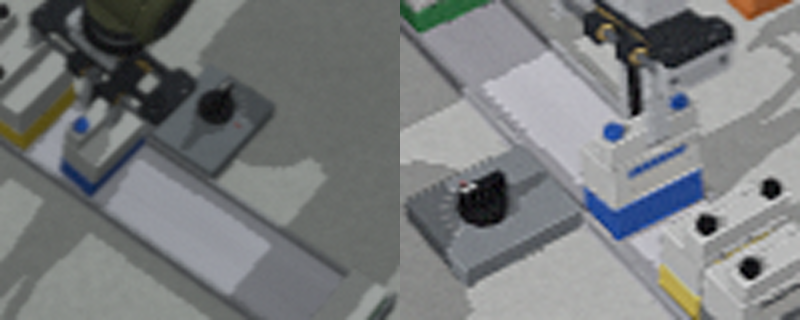

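The pack is flush in the grip at about 80°, its foot near the floor and clear of the yellow pack (side inset, foot at (625,235)). Last 10° now.

>>> {"name": "jog_arm", "arguments": {
  "commands": [
    {"dx": 0,"dy": -0.1,"dz": 0.04,"ax": -0.25,"ay": 0,"az": 0,"gripper": 0.9},
    {"dx": 0,"dy": -0.1,"dz": 0.045,"ax": -0.25,"ay": 0,"az": 0,"gripper": 0.9},
    {"dx": 0,"dy": -0.1,"dz": 0.045,"ax": -0.25,"ay": 0,"az": 0,"gripper": 0.9},
    {"dx": 0,"dy": -0.1,"dz": 0.045,"ax": -0.25,"ay": 0,"az": 0,"gripper": 0.9},
    {"dx": 0,"dy": 0,"dz": 0,"ax": 0,"ay": 0,"az": 0,"gripper": 0.9},
    {"dx": 0,"dy": 0,"dz": 0,"ax": 0,"ay": 0,"az": 0,"gripper": 0.9}
  ]
}}

```text
clock: 10.35
eef_pos: [583.0, -77.7, 102.7]
eef_rot: [-3.141, -0.001, -3.142]
wrist_force: [0.1, -0.5, -3.2]
finger_gap: 22.3
finger_force: 6.0
```

```bash
python3 tgt.py; python3 -c "
from cell import manip;s=manip.read_state();print(s['wrist_force'],s['moment'])"
```

```text
G [583.044 -77.723 113.672] tool z [-0.001 -0.001 -1.   ] tool y [-0.     1.    -0.001] tilt 89.94358302795514 gap 22.28443750865933 J [-0.194  0.493  1.523 -0.001  1.126 -1.765] t 10.35
[ 0.11106646 -0.52110824 -3.2265401 ] [-0.00167248 -0.02855894 -0.01608755]
```

>>> {"name": "jog_arm", "arguments": {
  "commands": [
    {"dx": 0,"dy": 0,"dz": 0.02,"ax": 0,"ay": 0,"az": 0,"gripper": 0.9},
    {"dx": 0,"dy": 0,"dz": 0.02,"ax": 0,"ay": 0,"az": 0,"gripper": 0.9},
    {"dx": 0,"dy": 0,"dz": 0,"ax": 0,"ay": 0,"az": 0,"gripper": 0.9}
  ]
}}

```text
clock: 10.72
eef_pos: [583.5, -77.6, 102.1]
eef_rot: [-3.141, 0.001, -3.141]
wrist_force: [-2.2, 0.3, 5.3]
finger_gap: 22.1
finger_force: 6.0
```

>>> {"name": "jog_arm", "arguments": {
  "commands": [
    {"dx": 0,"dy": 0,"dz": -0.01,"ax": 0,"ay": 0,"az": 0,"gripper": 0.74},
    {"dx": 0,"dy": 0,"dz": 0,"ax": 0,"ay": 0,"az": 0,"gripper": 0.7},
    {"dx": 0,"dy": 0,"dz": 0,"ax": 0,"ay": 0,"az": 0,"gripper": 0.65},
    {"dx": 0,"dy": 0,"dz": 0,"ax": 0,"ay": 0,"az": 0,"gripper": 0.6},
    {"dx": 0,"dy": 0,"dz": -0.3,"ax": 0,"ay": 0,"az": 0,"gripper": 0.6},
    {"dx": 0,"dy": 0,"dz": -0.8,"ax": 0,"ay": 0,"az": 0,"gripper": 0.6},
    {"dx": 0,"dy": 0,"dz": -1,"ax": 0,"ay": 0,"az": 0,"gripper": 0.6},
    {"dx": 0,"dy": 0,"dz": -1,"ax": 0,"ay": 0,"az": 0,"gripper": 0.6},
    {"dx": 0.5,"dy": 0,"dz": -1,"ax": 0,"ay": 0,"az": 0,"gripper": 0.6}
  ]
}}

```text
clock: 11.85
eef_pos: [563.1, -77.9, 267.6]
eef_rot: [-3.141, 0.001, -3.142]
wrist_force: [-0.3, -0.1, -0.3]
finger_gap: 37.6
finger_force: 0.0
```

>>> {"name": "jog_arm", "arguments": {
  "commands": [
    {"dx": 0.5,"dy": 0.5,"dz": -0.5,"ax": 0,"ay": 0,"az": 0,"gripper": 0.6},
    {"dx": 0.6,"dy": 0.5,"dz": 0,"ax": 0,"ay": 0,"az": 0,"gripper": 0.6},
    {"dx": 0,"dy": 0.5,"dz": 0,"ax": 0,"ay": 0,"az": 0,"gripper": 0.6},
    {"dx": 0,"dy": 0,"dz": 0,"ax": 0,"ay": 0,"az": 0,"gripper": 0.6},
    {"dx": 0,"dy": 0,"dz": 0,"ax": 0,"ay": 0,"az": 0,"gripper": 0.6}
  ]
}}

```text
clock: 12.48
eef_pos: [519.3, -18.4, 286.0]
eef_rot: [-3.141, 0.0, 3.141]
wrist_force: [-0.1, -0.6, 0.4]
finger_gap: 37.6
finger_force: 0.0
```

Run:
```python
from h import *
np.set_printoptions(precision=1,suppress=True)
w=snap("wrist","w6");s=snap("scene","s6");d=snap("side","d6")
from cell import manip;st=manip.read_state();print(st["eef_pos"],st["eef_rot"])
a=cv2.resize(w["image"][:220,:,::-1],(800,344));b=cv2.resize(s["image"][150:214,210:310,::-1],(400,256),interpolation=cv2.INTER_CUBIC);e=cv2.resize(d["image"][160:224,245:345,::-1],(400,256),interpolation=cv2.INTER_CUBIC)
cv2.imwrite("pics/g.png",np.vstack([a,np.hstack([b,e])]))
```

```text
[519.3 -18.6 285.6] [-3.1 -0.   3.1]
```

View pics/g.png

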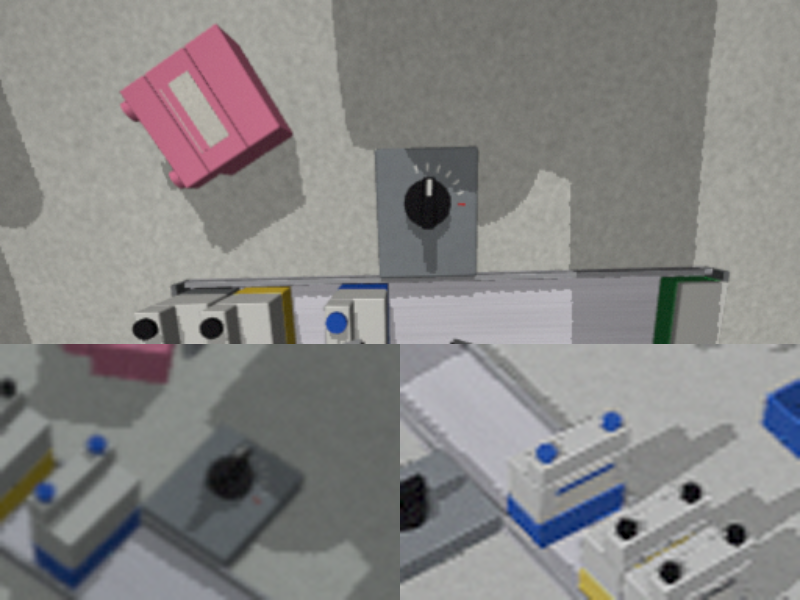

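The pack stands upright in the lane (wrist caps (336,322), scene inset (85,510)) and the neighbours are unmoved. The knob is at (428,203) with its white mark toward the base at (429,187). Next I fix the knob's position from two wrist views.

Run:
```python
from h import *
np.set_printoptions(precision=2,suppress=True)
V=[]
for n,box in(("w1",(190,70,250,115)),("w6",(250,108,300,150))):
    c=load(n);x0,y0,x1,y1=box;hsv=cv2.cvtColor(c["image"],cv2.COLOR_RGB2HSV)[y0:y1,x0:x1]
    k=cv2.inRange(hsv,(0,0,0),(179,255,50));N,l,st,ce=cv2.connectedComponentsWithStats(k);i=1+st[1:,4].argmax()
    wm=cv2.inRange(hsv,(0,0,150),(179,70,255));M,l2,s2,c2=cv2.connectedComponentsWithStats(wm)
    j=min(range(1,M),key=lambda q:np.hypot(*(c2[q]-ce[i]))+1e3*(s2[q,4]<4))
    x,y,w,h,_=st[i];mid=np.array([x+(w-1)/2,y+(h-1)/2])
    V.append((c,mid+[x0,y0],ce[i]+[x0,y0],c2[j]+[x0,y0],(x+x0,y+y0,w,h)));print(n,st[i],ce[i],"white",s2[j],c2[j])
for k,nm in((1,"bbox mid"),(2,"centroid"),(3,"mark")): print(nm,*tri([(v[0],v[k]) for v in V]))
for v in V:
    print("bottom-edge/disc sides z32", onz(v[0],[(v[4][0]-.5,v[2][1]),(v[4][0]+v[4][2]-.5,v[2][1])],32)[:,:2].ravel(),"mark z61",onz(v[0],[v[3]],61)[0])
c=load("w6");k=1/1.5625;p=onz(c,[np.array(q)*k for q in((190,284),(710,270),(378,148),(477,147))],18);print("wall",p,"yaw",np.degrees(np.arctan2(-(p[1]-p[0])[0],(p[1]-p[0])[1])))
q=onz(c,[np.array(q)*k for q in((376,148),(478,147),(376,277),(475,274))],26);print("block top",q[:,:2])
```

```text
w1 [ 16   6  27  33 626] [29.11 23.44] white [25  7  2  9 10] [25.9 11. ]
w6 [  9   5  29  34 676] [23.08 22.38] white [24  7  2 10 20] [24.5 11.5]
bbox mid [452.59   1.38  34.13] 0.7814294868108533
centroid [454.22   1.38  31.96] 0.3924697839546288
mark [439.5    1.61  61.25] 0.04769508113170809
bottom-edge/disc sides z32 [453.92 -20.52 453.88  23.38] mark z61 [439.5    1.54  61.  ]
bottom-edge/disc sides z32 [454.56 -20.87 454.54  22.97] mark z61 [439.46   1.64  61.  ]
wall [[ 536.65 -244.09   18.  ]
 [ 521.63  294.75   18.  ]
 [ 402.27  -46.02   18.  ]
 [ 401.33   49.86   18.  ]] yaw 1.597479387110796
block top [[403.14 -47.41]
 [402.21  49.57]
 [527.57 -49.52]
 [524.4   51.61]]
```

>>> {"name": "jog_arm", "arguments": {
  "commands": [
    {"dx": 0.8,"dy": 0.25,"dz": 0,"ax": 0,"ay": 0,"az": -0.14,"gripper": 0.6},
    {"dx": 0.8,"dy": 0.25,"dz": 0,"ax": 0,"ay": 0,"az": 0,"gripper": 0.6},
    {"dx": 0,"dy": 0,"dz": 1,"ax": 0,"ay": 0,"az": 0,"gripper": 0.6},
    {"dx": 0,"dy": 0,"dz": 1,"ax": 0,"ay": 0,"az": 0,"gripper": 0.6},
    {"dx": 0,"dy": 0,"dz": 1,"ax": 0,"ay": 0,"az": 0,"gripper": 0.6},
    {"dx": 0,"dy": 0,"dz": 1,"ax": 0,"ay": 0,"az": 0,"gripper": 0.6},
    {"dx": 0,"dy": 0,"dz": 1,"ax": 0,"ay": 0,"az": 0,"gripper": 0.6},
    {"dx": 0,"dy": 0,"dz": 0,"ax": 0,"ay": 0,"az": 0,"gripper": 0.6},
    {"dx": 0,"dy": 0,"dz": 0,"ax": 0,"ay": 0,"az": 0,"gripper": 0.6}
  ]
}}

```text
clock: 13.75
eef_pos: [455.7, 1.0, 87.1]
eef_rot: [-3.141, 0.001, -3.117]
wrist_force: [1.0, -0.5, -0.3]
finger_gap: 37.7
finger_force: 0.0
```

```bash
python3 tgt.py "[455.5,1.3,59]"
```

```text
G [455.71    1.042  98.1  ] tool z [ 0.001 -0.    -1.   ] tool y [-0.024  1.    -0.   ] tilt 89.9141328528302 gap 37.68387603889505 J [-0.078  0.249  1.911 -0.     0.98  -1.673] t 13.75
[455.5,1.3,59] shift/40: [0.007 0.007 0.977]
```

>>> {"name": "jog_arm", "arguments": {
  "commands": [
    {"dx": 0,"dy": 0,"dz": 0.5,"ax": 0,"ay": 0,"az": 0,"gripper": 0.6},
    {"dx": 0,"dy": 0,"dz": 0.3,"ax": 0,"ay": 0,"az": 0,"gripper": 0.6},
    {"dx": 0,"dy": 0,"dz": 0.15,"ax": 0,"ay": 0,"az": 0,"gripper": 0.6},
    {"dx": 0,"dy": 0,"dz": 0,"ax": 0,"ay": 0,"az": 0,"gripper": 0.7},
    {"dx": 0,"dy": 0,"dz": 0,"ax": 0,"ay": 0,"az": 0,"gripper": 0.8},
    {"dx": 0,"dy": 0,"dz": 0,"ax": 0,"ay": 0,"az": 0,"gripper": 0.95},
    {"dx": 0,"dy": 0,"dz": 0,"ax": 0,"ay": 0,"az": 0,"gripper": 0.95},
    {"dx": 0,"dy": 0,"dz": 0,"ax": 0,"ay": 0,"az": 0,"gripper": 0.95}
  ],
  "squeeze": 15
}}

```text
clock: 14.75
eef_pos: [455.3, 1.0, 48.1]
eef_rot: [-3.141, 0.001, -3.117]
wrist_force: [0.5, -4.2, 4.4]
finger_gap: 12.0
finger_force: 15.0
```

>>> {"name": "jog_arm", "arguments": {
  "commands": [
    {"dx": 0,"dy": 0,"dz": 0,"ax": 0,"ay": 0,"az": 0.6,"gripper": 0.95},
    {"dx": 0,"dy": 0,"dz": 0,"ax": 0,"ay": 0,"az": 0.6,"gripper": 0.95},
    {"dx": 0,"dy": 0,"dz": 0,"ax": 0,"ay": 0,"az": 0.6,"gripper": 0.95},
    {"dx": 0,"dy": 0,"dz": 0,"ax": 0,"ay": 0,"az": 0.6,"gripper": 0.95},
    {"dx": 0,"dy": 0,"dz": 0,"ax": 0,"ay": 0,"az": 0.6,"gripper": 0.95}
  ],
  "squeeze": 20
}}

```text
clock: 15.38
eef_pos: [455.2, 0.4, 48.1]
eef_rot: [-3.14, 0.001, 2.639]
wrist_force: [-2.1, -11.5, 6.0]
finger_gap: 11.8
finger_force: 20.0
```

>>> {"name": "jog_arm", "arguments": {
  "commands": [
    {"dx": 0,"dy": 0,"dz": 0,"ax": 0,"ay": 0,"az": 0.7,"gripper": 0.95},
    {"dx": 0,"dy": 0,"dz": 0,"ax": 0,"ay": 0,"az": 0.7,"gripper": 0.95},
    {"dx": 0,"dy": 0,"dz": 0,"ax": 0,"ay": 0,"az": 0.7,"gripper": 0.95},
    {"dx": 0,"dy": 0,"dz": 0,"ax": 0,"ay": 0,"az": 0.7,"gripper": 0.95},
    {"dx": 0,"dy": 0,"dz": 0,"ax": 0,"ay": 0,"az": 0.7,"gripper": 0.95},
    {"dx": 0,"dy": 0,"dz": 0,"ax": 0,"ay": 0,"az": 0.7,"gripper": 0.95},
    {"dx": 0,"dy": 0,"dz": 0,"ax": 0,"ay": 0,"az": 0.7,"gripper": 0.95},
    {"dx": 0,"dy": 0,"dz": 0,"ax": 0,"ay": 0,"az": 0.7,"gripper": 0.95},
    {"dx": 0,"dy": 0,"dz": 0,"ax": 0,"ay": 0,"az": 0.4,"gripper": 0.95},
    {"dx": 0,"dy": 0,"dz": 0,"ax": 0,"ay": 0,"az": 0,"gripper": 0.95}
  ]
}}

```text
clock: 16.62
eef_pos: [454.1, -0.2, 48.0]
eef_rot: [-3.139, 0.002, 1.594]
wrist_force: [-10.1, -17.5, 13.6]
finger_gap: 11.9
finger_force: 20.0
```

>>> {"name": "jog_arm", "arguments": {
  "commands": [
    {"dx": -0.02,"dy": -0.015,"dz": -0.02,"ax": 0,"ay": 0,"az": 0.15,"gripper": 0.95},
    {"dx": 0,"dy": 0,"dz": 0,"ax": 0,"ay": 0,"az": 0.15,"gripper": 0.95},
    {"dx": 0,"dy": 0,"dz": 0,"ax": 0,"ay": 0,"az": 0,"gripper": 0.95}
  ]
}}

```text
clock: 17.0
eef_pos: [453.9, -0.3, 48.2]
eef_rot: [-3.14, 0.001, 1.543]
wrist_force: [-0.5, -10.2, -2.1]
finger_gap: 11.9
finger_force: 20.1
```

```bash
python3 -c "
from cell import manip;s=manip.read_state();print(s['wrist_force'],s['moment'],s['eef_rot'],s['finger_gap'])"
```

```text
[ -0.45552291 -10.17249385  -2.07385633] [-1.93467983  0.14896989  0.29033147] [-3.14044666e+00  1.32419095e-03  1.54293542e+00] 11.86919144362949
```

>>> {"name": "jog_arm", "arguments": {
  "commands": [
    {"dx": 0,"dy": 0,"dz": 0,"ax": 0,"ay": 0,"az": 0,"gripper": 0.8},
    {"dx": 0,"dy": 0,"dz": 0,"ax": 0,"ay": 0,"az": 0,"gripper": 0.65},
    {"dx": 0,"dy": 0,"dz": 0,"ax": 0,"ay": 0,"az": 0,"gripper": 0.65},
    {"dx": 0,"dy": 0,"dz": -0.5,"ax": 0,"ay": 0,"az": 0,"gripper": 0.65},
    {"dx": 0,"dy": 0,"dz": -1,"ax": 0,"ay": 0,"az": 0,"gripper": 0.65},
    {"dx": 0,"dy": 0,"dz": -1,"ax": 0,"ay": 0,"az": 0,"gripper": 0.65},
    {"dx": 0,"dy": 0,"dz": -1,"ax": 0,"ay": 0,"az": 0,"gripper": 0.65},
    {"dx": 0,"dy": 0,"dz": -1,"ax": 0,"ay": 0,"az": 0,"gripper": 0.65},
    {"dx": 0,"dy": 0,"dz": -1,"ax": 0,"ay": 0,"az": 0,"gripper": 0.65},
    {"dx": 0,"dy": 0,"dz": -1,"ax": 0,"ay": 0,"az": 0,"gripper": 0.65}
  ]
}}

```text
clock: 18.25
eef_pos: [454.1, 0.6, 309.9]
eef_rot: [3.142, -0.0, 1.543]
wrist_force: [0.5, 0.4, 0.2]
finger_gap: 32.8
finger_force: 0.0
```

>>> {"name": "jog_arm", "arguments": {
  "commands": [
    {"dx": 0,"dy": 1,"dz": 0,"ax": 0,"ay": 0,"az": -1,"gripper": 0.65},
    {"dx": 0,"dy": 1,"dz": 0,"ax": 0,"ay": 0,"az": -1,"gripper": 0.65},
    {"dx": 0,"dy": 0.5,"dz": 0,"ax": 0,"ay": 0,"az": -1,"gripper": 0.65},
    {"dx": 0,"dy": 0,"dz": 0,"ax": 0,"ay": 0,"az": -1,"gripper": 0.65},
    {"dx": 0,"dy": 0,"dz": 0,"ax": 0,"ay": 0,"az": -1,"gripper": 0.65},
    {"dx": 0,"dy": 0,"dz": 0,"ax": 0,"ay": 0,"az": -1,"gripper": 0.65},
    {"dx": 0,"dy": 0,"dz": 0,"ax": 0,"ay": 0,"az": -1,"gripper": 0.65},
    {"dx": 0,"dy": 0,"dz": 0,"ax": 0,"ay": 0,"az": -1,"gripper": 0.65},
    {"dx": 0,"dy": 0,"dz": 0,"ax": 0,"ay": 0,"az": -1,"gripper": 0.65},
    {"dx": 0,"dy": 0,"dz": 0,"ax": 0,"ay": 0,"az": 0,"gripper": 0.65}
  ]
}}

```text
clock: 19.5
eef_pos: [552.8, 11.6, 308.4]
eef_rot: [3.141, -0.0, 3.113]
wrist_force: [-0.4, -0.1, -0.7]
finger_gap: 33.1
finger_force: 0.0
```

Run:
```python
from h import *
np.set_printoptions(precision=1,suppress=True)
c=snap("wrist","w7");from cell import manip;st=manip.read_state();print(st["eef_pos"],st["eef_rot"],st["wrist_force"])
x0,y0=np.round(proj(c,[455,1.2,61])[0]).astype(int)-25
x0=max(x0,0);y0=max(y0,0);hsv=cv2.cvtColor(c["image"],cv2.COLOR_RGB2HSV)[y0:y0+50,x0:x0+50]
wm=cv2.inRange(hsv,(0,0,150),(179,70,255));M,l,s,ce=cv2.connectedComponentsWithStats(wm)
for i in range(1,M):
    if s[i,4]>3: print(s[i],"white at z61",onz(c,[ce[i]+[x0,y0]],61)[0]-[455,1.2,61])
# caps & pack: scene/side blue caps
S,D=snap("scene","s7"),snap("side","d7")
for n,C in(("scene",S),("side",D)):
    h=cv2.cvtColor(C["image"],cv2.COLOR_RGB2HSV);m=cv2.inRange(h,(105,110,50),(125,255,255));N,l,s,ce=cv2.connectedComponentsWithStats(m)
    p=proj(C,[584,-64,60])[0]
    for i in range(1,N):
        if s[i,4]>8 and np.hypot(*(ce[i]-p))<45: print(n,s[i],ce[i],onz(C,[ce[i]],115)[0])
    o=load("s6" if n=="scene" else "d6")["image"]
```

```text
[552.9  11.6 308.4] [ 3.1 -0.   3.1] [-0.3 -0.1 -0.1]
[17  3  3  4  6] white at z61 [-28.6  -9.3   0. ]
[45 18  4  2  6] white at z61 [-8.7 31.5  0. ]
[31 23  9  3 24] white at z61 [-1.4 14.8  0. ]
scene [232 173   4   4  15] [233.6 174.6] [551.  -78.1 115. ]
scene [219 185   4   4  14] [220.7 186.5] [618.6 -78.3 115. ]
scene [219 192  26  19 104] [231.4 202.4] [643.6  -6.2 115. ]
side [296 177   4   5  16] [297.5 179. ] [618.9 -78.5 115. ]
side [279 185   5   5  19] [281.2 186.8] [550.8 -78.1 115. ]
side [285 190  13   7  13] [291.  193.2] [ 560.9 -120.   115. ]
side [272 195  29  16 174] [286.7 202.7] [ 524.3 -146.3  115. ]
```

```bash
python3 -c "
from cell import job;print(job.sign_off())"
```

```text
the job is handed in; nothing more can be done
None
```

The blue pack stands upright in the lane (centre about y = -64 mm), with its neighbours looking unmoved in the last picture I viewed. After release, the white mark shows the knob about 90° clockwise from its start, consistent with its end stop. The job was handed in at about 20 s.

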